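# Set the condiment rack for serving

## Robot

A 6-joint arm with a two-finger parallel gripper is mounted at the origin on the work surface. World frame = base frame: x ahead of the robot, y to its left, z up, the work surface at z = 0. Lengths are in m, angles in rad, forces in N, time in s.
With the tool pointing down it reaches from about 0.2 to 0.875 m from the base axis. Payload 3.4 kg.
Tool frame: the origin (TCP) lies between the finger pads; the fingertips stand 25 mm ahead of it and the grasp point (between the pads) lies 6 mm ahead of it; z points along the fingers, x is the direction in which the jaws open and shut, and the axes are right-handed (so a half turn about z gives the same grasp; the last joint's range is limited). The gripper opens to 94 mm and grips with 3 to 60 N. Pads are 16 mm wide; open, the fingers measure 119 mm over their backs; the gripper's body (75 mm by 177 mm) begins 78 mm behind the grasp point.
Start: joints at [-1.378, 0.276, 1.505, -0, 1.361, -0.121], TCP at [0.177, -0.547, 0.23] pointing down, gripper open.
Joint ranges: [-2.89, 2.89], [-0.75, 2.08], [0.22, 2.7], [-1.18, 4.32], [0.11, 2.71], [-2.7, 2.7]. Speed limits (rad/s): [2.57, 2.57, 3.14, 3.14, 3.14, 3.14].

## Interface

Orientations are given as a unit quaternion [x, y, z, w].
In Python, from workcell import * gives the robot as it stands.
- The arm moves only by the shell command python3 -m jog 'ROWS'. ROWS is JSON, a list that holds one entry, the list of rows, each a list of 5 numbers: the closure, from -1 (fully open) to 1 (shut), so that 0 is half open, then the shift along the tool's x, y, z in cm, then the turn about the tool's z in rad. A call has 1 to 10 rows; each row shifts and turns the commanded pose from where the row before left it, along the tool's axes as they then stand; what a row does not reach is not made up. A row lasts 1/8 s, in which the tool goes at most 62.5 mm and 10.7 degrees, less where a joint would pass 70% of its speed; a pose out of reach is approached as far as the arm can. A call with a gripper value outside its range is refused whole. The fingers move at their own pace and stop on an object; the grip force is fixed at half the most. Time passes only in rows, so rows that do not move let the fingers close. It gives the time, the measured TCP pose, the force and the opening at its end, in the units of the state.
- get_obs(): the state, without advancing time (a new reading comes with each control period).
- capture(name): name is "scene" or "top" or "wrist"; returns a dict with "frame" (384x512x3 uint8, red, green, blue), "camera_matrix" (3x3 intrinsics, pixels), "eye" and "rotation" of the camera in the world; the wrist camera has in their place "hand_eye" (4x4, takes a point from camera to tool coordinates, whose origin is the TCP and whose axes are the tool frame's). Camera axes: x right, y down, z forward; pixel columns grow to the right and rows downward; lengths in m; the calibration is good to about 2 mm. A picture is of the moment at which its call begins: read the wrist's pose just before it. There is no depth.
- job_done(): hands the job in, once; it reports no verdict.
Trained networks look in a picture, given as the dict that the camera call returned (one of the last four; its "shot" number tells which), for a name from the list of things; names that differ only in an ending like _2 or _b are one class to them, and where a whole thing is asked for, a point or a joint stands for the part that bears it (a point fixed in the world has none). Each returns a list of dicts, best first, with "p" (0 to 1); they miss things now and then, are a little off and sometimes report something else, mostly with a low value. They report only what shows in the picture. A call takes as long as a camera call. They do not tell look-alikes from the thing itself.
- trace(picture, query): "mask" (384x512 bool, what is visible of it) and "location" ([row, column] in pixels, amid what is visible of it).
The state is a dict: "clock": time; "q": joint angles; "dq": joint speeds; "effort": joint torques, N m; "tcp_pos": TCP position; "tool_rot": TCP orientation; "ft_force": force on the tool from outside, world axes, zero at the start; "wrist_torque": the same for the moment, N m; "finger_gap": finger opening in m.
Only numpy, scipy, OpenCV 4.12 (cv2) and the standard library are available. Lean on these libraries where they do the work, as an engineer would, in place of code of your own. Each camera call takes 0.05 s, during which the arm holds its last target.

## Task

Move the four condiment pieces (pepper mill, shaker, square canister, low pot) one by one from the grey metal store rack to the brown wooden serving rack, in the same order counted from each rack's handle: the piece nearest the store rack's handle goes in the place nearest the serving rack's handle, and so on to the far end. Set each down gently (not dropped) and upright on the middle of its place, knock none over, and let go of them all.

Things in the scene. Friction and masses are not known exactly. Their poses are not given: they have to be found in the camera images.
- mill_center (a point): Pepper mill of dark wood, round, standing upright, 112 mm tall: foot 46 mm across, straight waist 36 mm across from 30 to 82 mm above its underside, head 46 mm across, small round knob on top. 0.16 kg. Point: on its upright axis, half-way up. Starts in its own nest on the store rack.
- shaker_center (a point): Steel shaker, a plain cylinder 52 mm across with a tapered top with small dark holes, 85 mm tall in all (straight sides to 72 mm). 0.15 kg. Point: on its upright axis, half-way up. Starts upright in its own nest on the store rack.
- canister_center (a point): Square white ceramic canister, 44 x 44 mm, 78 mm tall in all with its fixed flat wooden lid (62 to 70 mm up) and small wooden knob (18 mm across, the top 8 mm). 0.20 kg. Point: on its upright axis, half-way up. x and y axes are square to its flat sides. Starts upright in its own nest, sides parallel to the store rack's sides within 0.03 rad.
- pot_center (a point): Low round terracotta pot, 58 mm across, with a fixed cork lid 52 mm across; 60 mm tall in all (terracotta to 50 mm). 0.20 kg. Point: on its upright axis, half-way up. Starts upright in its own nest on the store rack.
- nest_mill: The mill's nest on the store rack: a grey plastic plate 74 x 74 x 8 mm with a round hole 50 mm across, 4 mm deep, in which the mill stands at the start (its underside 4 mm above this origin). Origin: centre of its underside, z up; axes parallel to the store rack's. Fixed: it keeps its place after the piece has left.
- nest_shaker: The shaker's nest on the store rack: a grey plastic plate 74 x 74 x 8 mm with a round hole 56 mm across, 4 mm deep, in which the shaker stands at the start (its underside 4 mm above this origin). Origin: centre of its underside, z up; axes parallel to the store rack's. Fixed: it keeps its place after the piece has left.
- nest_canister: The canister's nest on the store rack: a grey plastic plate 74 x 74 x 8 mm with a square hole 48 mm wide, 4 mm deep, in which the canister stands at the start (its underside 4 mm above this origin). Origin: centre of its underside, z up; axes parallel to the store rack's. Fixed: it keeps its place after the piece has left.
- nest_pot: The pot's nest on the store rack: a grey plastic plate 74 x 74 x 8 mm with a round hole 62 mm across, 4 mm deep, in which the pot stands at the start (its underside 4 mm above this origin). Origin: centre of its underside, z up; axes parallel to the store rack's. Fixed: it keeps its place after the piece has left.
- store_rack: Start rack: fixed grey aluminium slab, 90 mm (x) by 440 mm (y, -230 to +210) by 10 mm; dark steel bow handle (45 mm high) across it at y = +190 mm. Origin: underside, below the middle of the row; +y points along the row to the handle, z up. Nests stand on it at y = -120, -40, 40, 120 mm, in an order that differs each time. An onion 55 mm tall stands at y = -200 mm.
- serving_rack: Rack to fill: fixed brown wooden slab, size and axes as the store rack (+y to its bright steel handle at y = +190 mm, here roughly world -y). Origin: underside, below the middle of the row. Places at x = 0, y = -120, -40, 40, 120 mm (pale discs 40 mm wide), parted by ridges 4 mm high at y = -160, -80, 0, 80, 160. Pieces stand on its top, 10 mm up. A lemon 52 mm tall is at y = -200 mm.
Things that resemble listed ones, but are neither listed nor needed, are in the scene too. Leave any pink look-alike of the part that bears pot_center alone. What is shaped like the part that bears shaker_center but yellow is not meant.

How it is judged:
At the end, for the whole second after the job is handed in: Each piece stands upright (within 0.1 rad) and at rest on the serving rack, within 14 mm (along each rack axis) of the middle of the place whose position counted from the serving rack's handle equals that of the piece's nest counted from the store rack's handle; all released (((y of nest_mill in the frame of store_rack between -0.15 and -0.09 m and y of mill_center in the frame of serving_rack between -0.134 and -0.106 m) or (y of nest_mill in the frame of store_rack between -0.07 and -0.01 m and y of mill_center in the frame of serving_rack between -0.054 and -0.026 m) or (y of nest_mill in the frame of store_rack between 0.01 and 0.07 m and y of mill_center in the frame of serving_rack between 0.026 and 0.054 m) or (y of nest_mill in the frame of store_rack between 0.09 and 0.15 m and y of mill_center in the frame of serving_rack between 0.106 and 0.134 m)) and x of mill_center in the frame of serving_rack between -0.014 and 0.014 m and z of mill_center in the frame of serving_rack between 0.06 and 0.072 m and angle between each of mill_center, shaker_center, canister_center, pot_center's own z axis and vertical below 0.1 rad and linear speed of each of mill, shaker, canister, pot below 0.02 m/s and angular speed of each of mill, shaker, canister, pot below 0.2 rad/s and ((y of nest_shaker in the frame of store_rack between -0.15 and -0.09 m and y of shaker_center in the frame of serving_rack between -0.134 and -0.106 m) or (y of nest_shaker in the frame of store_rack between -0.07 and -0.01 m and y of shaker_center in the frame of serving_rack between -0.054 and -0.026 m) or (y of nest_shaker in the frame of store_rack between 0.01 and 0.07 m and y of shaker_center in the frame of serving_rack between 0.026 and 0.054 m) or (y of nest_shaker in the frame of store_rack between 0.09 and 0.15 m and y of shaker_center in the frame of serving_rack between 0.106 and 0.134 m)) and x of shaker_center in the frame of serving_rack between -0.014 and 0.014 m and z of shaker_center in the frame of serving_rack between 0.0465 and 0.0585 m and ((y of nest_canister in the frame of store_rack between -0.15 and -0.09 m and y of canister_center in the frame of serving_rack between -0.134 and -0.106 m) or (y of nest_canister in the frame of store_rack between -0.07 and -0.01 m and y of canister_center in the frame of serving_rack between -0.054 and -0.026 m) or (y of nest_canister in the frame of store_rack between 0.01 and 0.07 m and y of canister_center in the frame of serving_rack between 0.026 and 0.054 m) or (y of nest_canister in the frame of store_rack between 0.09 and 0.15 m and y of canister_center in the frame of serving_rack between 0.106 and 0.134 m)) and x of canister_center in the frame of serving_rack between -0.014 and 0.014 m and z of canister_center in the frame of serving_rack between 0.043 and 0.055 m and ((y of nest_pot in the frame of store_rack between -0.15 and -0.09 m and y of pot_center in the frame of serving_rack between -0.134 and -0.106 m) or (y of nest_pot in the frame of store_rack between -0.07 and -0.01 m and y of pot_center in the frame of serving_rack between -0.054 and -0.026 m) or (y of nest_pot in the frame of store_rack between 0.01 and 0.07 m and y of pot_center in the frame of serving_rack between 0.026 and 0.054 m) or (y of nest_pot in the frame of store_rack between 0.09 and 0.15 m and y of pot_center in the frame of serving_rack between 0.106 and 0.134 m)) and x of pot_center in the frame of serving_rack between -0.014 and 0.014 m and z of pot_center in the frame of serving_rack between 0.034 and 0.046 m); the robot touches nothing.
It fails at once if a piece is knocked over (leans more than 0.7 rad) (angle between any of mill_center, shaker_center, canister_center, pot_center's own z axis and vertical above 0.7 rad).
It fails at once if a piece is dropped: it falls free of the fingers faster than 0.6 m/s (some 2 cm) ((linear speed of mill above 0.6 m/s and contact force between the fingers and mill below 0.01 N) or (linear speed of shaker above 0.6 m/s and contact force between the fingers and shaker below 0.01 N) or (linear speed of canister above 0.6 m/s and contact force between the fingers and canister below 0.01 N) or (linear speed of pot above 0.6 m/s and contact force between the fingers and pot below 0.01 N)).
It also fails if it takes over 128 s, if anything falls off the work surface, if the arm or the gripper's body presses on something with over 40 N, if the wrist force passes 120 N, or if a joint passes its speed limit or range.

## Working session

There is one attempt and no reset: what is moved stays moved. The work goes in short steps, Python scripts to look and compute and a shell command to move; the robot and the scene stay as the last step left them, time stands still between calls to the robot, and variables do not carry over. Pictures are saved under pics/ and viewed, and the job is handed in when it is done.

```bash
ls; mkdir -p pics; python3 - <<'E'
from workcell import *
import cv2
o=get_obs(); print(o)
for n in ("scene","top","wrist"):
    c=capture(n); cv2.imwrite(f"pics/{n}0.png",c["frame"][:,:,::-1]); print(n,{k:v for k,v in c.items() if k!="frame"})
E
```

```text
pics
{'clock': 0.0, 'q': array([-1.37803369e+00,  2.76588726e-01,  1.50608782e+00, -1.76012918e-05,
        1.36070536e+00, -1.20993880e-01]), 'dq': array([-6.34669566e-05,  4.49523267e-04, -5.70978422e-04,  3.37074191e-04,
        1.41669452e-03, -6.20120094e-04]), 'effort': array([-3.51232804e-03, -4.04595208e+01, -2.37230605e+01,  7.00183329e-02,
        3.46053299e-02, -1.14495024e-04]), 'tcp_pos': array([ 0.1773582 , -0.54642687,  0.22962634]), 'tool_rot': array([ 8.08899373e-01, -5.87946429e-01, -6.60748026e-04, -6.03194900e-04]), 'ft_force': array([-0.37833504, -0.45114192, -0.07915814]), 'wrist_torque': array([0.01682905, 0.01415079, 0.01067027]), 'finger_gap': 0.09434836624369006}
scene {'camera_matrix': array([[377.30653932,   0.        , 252.23559307],
       [  0.        , 377.30653932, 191.22903821],
       [  0.        ,   0.        ,   1.        ]]), 'eye': array([ 1.0902297 , -0.18267263,  0.60283171]), 'rotation': array([ 0.75364103,  0.53626305, -0.21705767, -0.31198256]), 'shot': 1}
top {'camera_matrix': array([[472.18284162,   0.        , 255.84651468],
       [  0.        , 472.18284162, 198.71517008],
       [  0.        ,   0.        ,   1.        ]]), 'eye': array([0.49260283, 0.01216678, 1.01222879]), 'rotation': array([-0.70184169,  0.7107585 , -0.04057569,  0.0243763 ]), 'shot': 2}
wrist {'camera_matrix': array([[265.27715246,   0.        , 256.80744355],
       [  0.        , 265.27715246, 192.45343515],
       [  0.        ,   0.        ,   1.        ]]), 'hand_eye': array([[ 9.99998209e-01, -1.63466311e-03,  9.53484595e-04,
        -1.13686145e-03],
       [ 1.36810594e-03,  9.72581701e-01,  2.32557441e-01,
        -6.63935035e-02],
       [-1.30749474e-03, -2.32555720e-01,  9.72582196e-01,
        -1.54281603e-01],
       [ 0.00000000e+00,  0.00000000e+00,  0.00000000e+00,
         1.00000000e+00]]), 'shot': 3}
```

View pics/scene0.png

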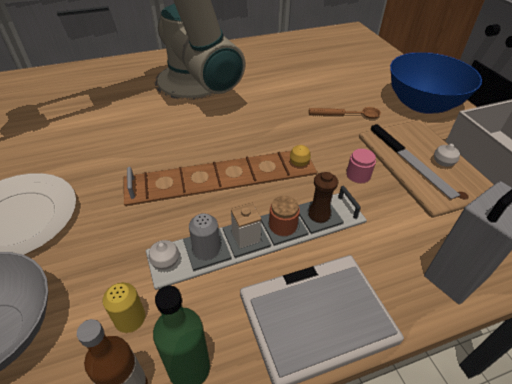

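View pics/top0.png

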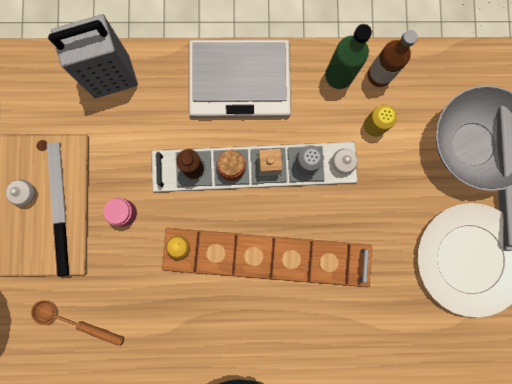

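View pics/wrist0.png

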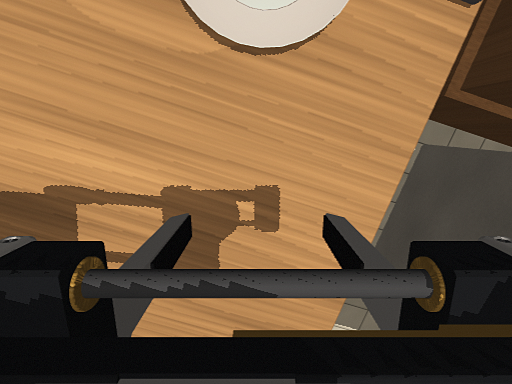

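```bash
cat > h.py <<'E'
from workcell import *
import numpy as np, cv2
from scipy.spatial.transform import Rotation as R
def ray(c,px):
    K=c["camera_matrix"]; d=np.linalg.inv(K)@np.array([px[0],px[1],1.0]); return c["eye"],R.from_quat(c["rotation"]).as_matrix()@d
def onz(c,px,z):
    e,d=ray(c,px); return (e+d*(z-e[2])/d[2])
def proj(c,p):
    q=R.from_quat(c["rotation"]).as_matrix().T@(np.asarray(p)-c["eye"]); q=c["camera_matrix"]@q; return q[:2]/q[2]
E
python3 - <<'E'
from h import *
c=capture("top"); im=c["frame"][:,:,::-1].copy()
for q in ("store_rack","serving_rack","mill_center","pot_center","canister_center","shaker_center","nest_mill","nest_pot","nest_canister","nest_shaker"):
    for r in trace(c,q)[:3]:
        if r["p"]<0.2: continue
        m=r["mask"].astype(np.uint8); rect=cv2.minAreaRect(np.argwhere(m)[:,::-1].astype(np.float32))
        b=cv2.boxPoints(rect); cv2.polylines(im,[b.astype(int)],True,(0,255,0),1)
        w=np.array([onz(c,p,0.010) for p in b])[:,:2]
        print(q,round(r["p"],2),r["location"],rect, m.sum())
        if "rack" in q: print(w.round(4).tolist(), w.mean(0))
cv2.imwrite("pics/top1.png",cv2.resize(im[100:310,130:400],None,fx=2.9,fy=2.8,interpolation=cv2.INTER_CUBIC))
E
```

```text
store_rack 0.71 [183.7, 232.9] ((252.57308959960938, 166.66030883789062), (42.46201705932617, 204.5628662109375), 87.47917175292969) 2584
[[0.6923, 0.215], [0.708, -0.2255], [0.6154, -0.2265], [0.6009, 0.2104]] [ 0.6541921  -0.00663142]
serving_rack 0.78 [258.1, 270.4] ((266.31341552734375, 257.0205383300781), (207.2069854736328, 43.166107177734375), 4.849843978881836) 8269
[[0.4377, 0.1887], [0.5276, 0.1814], [0.4848, -0.2556], [0.3947, -0.2446]] [ 0.46121084 -0.03255286]
serving_rack 0.32 [163.4, 190.0] ((189.20004272460938, 163.90000915527344), (30.410520553588867, 22.807893753051758), 63.43495178222656) 592
[[0.6801, 0.1665], [0.7018, 0.1229], [0.6426, 0.0939], [0.6211, 0.1374]] [0.66137676 0.13016916]
serving_rack 0.26 [167.7, 228.2] ((230.0, 165.0), (30.0, 26.0), 90.0) 678
[[0.6909, 0.0706], [0.6904, 0.0148], [0.6253, 0.0155], [0.6259, 0.071]] [0.65813741 0.04295203]
mill_center 0.8 [163.6, 188.5] ((189.69412231445312, 162.9764862060547), (32.105709075927734, 22.99462890625), 49.398704528808594) 624
pot_center 0.93 [165.0, 226.1] ((229.5, 164.5), (29.0, 27.0), 90.0) 662
pot_cen
[... 442 characters left out ...]
r_center 0.39 [165.5, 232.0] ((230.5, 165.5), (29.0, 27.0), 90.0) 672
nest_mill 0.57 [175.9, 200.8] ((193.48057556152344, 168.4173126220703), (34.5807991027832, 35.91339111328125), 88.09085083007812) 664
nest_pot 0.93 [175.7, 222.5] ((230.5, 167.0), (36.0, 35.0), 90.0) 518
nest_canister 0.81 [176.3, 261.7] ((268.5, 165.5), (33.0, 35.0), 90.0) 561
nest_canister 0.53 [176.0, 202.7] ((193.23141479492188, 168.44229125976562), (34.61411666870117, 35.48030090332031), 88.09085083007812) 627
nest_canister 0.24 [175.9, 235.9] ((230.61959838867188, 166.6309356689453), (34.64604568481445, 34.78226852416992), 87.39744567871094) 508
nest_shaker 0.73 [170.9, 297.3] ((305.5, 164.0), (34.0, 35.0), 90.0) 518
```

View pics/top1.png

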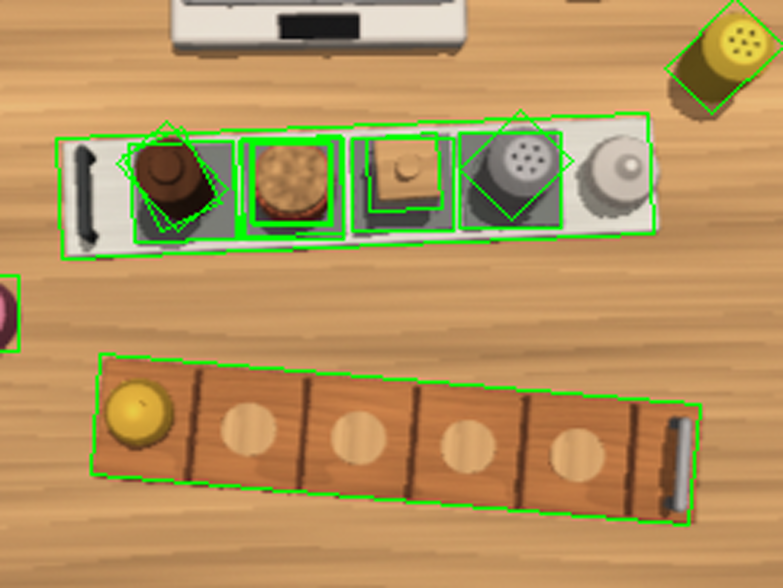

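```bash
python3 - <<'E'
from h import *
c=capture("top"); im=c["frame"][:,:,::-1].copy()
for q,z in (("nest_mill",.018),("nest_pot",.018),("nest_canister",.018),("nest_shaker",.018)):
    r=trace(c,q)[0]; rect=cv2.minAreaRect(np.argwhere(r["mask"])[:,::-1].astype(np.float32)); print(q,onz(c,rect[0],z).round(4))
# discs: pale colour inside the serving rack
r=trace(c,"serving_rack")[0]["mask"]
hsv=cv2.cvtColor(im,cv2.COLOR_BGR2HSV)
for u in (216,254,291,329):
    print(u,im[int(254+(u-216)*.08),u],im[int(254+(u-216)*.08)+14,u])
g=im[:,:,1].astype(int)
k=((g>125)&(np.indices(g.shape)[1]>200)&(np.indices(g.shape)[1]<345)&cv2.erode(cv2.morphologyEx(r.astype(np.uint8),cv2.MORPH_CLOSE,np.ones((25,25))),np.ones((9,9))).astype(bool)).astype(np.uint8)
n,l,s,ce=cv2.connectedComponentsWithStats(k)
P=[]
for i in range(1,n):
    if s[i,4]>60: w=onz(c,ce[i],.010); P.append(w); print(s[i],ce[i],w.round(4))
# tops
for q,z in (("mill_center",.12),("pot_center",.074),("canister_center",.085),("shaker_center",.098)):
    r=trace(c,q)[0]; print(q,r["location"])
S=np.array([.6538,.0034]);ys=np.array([-.0343,.9994])
V=np.array([.4602,-.0425]);yv=np.array([-.0988,-.9951])
for t,(z,rad) in zip((.12,.04,-.04,-.12),((.014+.100,.023),(.074,.026),(.084,.022),(.099,.014))):
    p=S+t*ys; print(p); u=proj(c,[*p,z]); cv2.circle(im,tuple(int(round(x*8)) for x in u),int(rad*472/(1.012-z)*8),(0,255,0),1,cv2.LINE_AA,3)
    p=V+t*yv; print('   ',p); u=proj(c,[*p,.01]); cv2.circle(im,tuple(int(round(x*8)) for x in u),int(.02*472/1.0*8),(255,0,0),1,cv2.LINE_AA,3)
cv2.imwrite("pics/top2.png",cv2.resize(im[120:300,150:390],None,fx=3.3,fy=3.3,interpolation=cv2.INTER_CUBIC))
E
```

```text
nest_mill [0.6489 0.1191 0.018 ]Traceback (most recent call last):
  File "<stdin>", line 4, in <module>
IndexError: list index out of range
```

```bash
python3 - <<'E'
from h import *
c=capture("top"); im=c["frame"][:,:,::-1].copy()
for q,z in (("nest_mill",.018),("nest_pot",.018),("nest_canister",.018),("nest_shaker",.018)):
  for r in trace(c,q)[:1]:
    rect=cv2.minAreaRect(np.argwhere(r["mask"])[:,::-1].astype(np.float32)); print(q,onz(c,rect[0],z).round(4))
for u in (216,254,291,329):
    print(u,im[int(254+(u-216)*.08),u],im[int(254+(u-216)*.08)+14,u])
g=im[:,:,1].astype(int)
roi=np.zeros(g.shape,np.uint8)
for u in (216,254,291,329): cv2.circle(roi,(u,int(254+(u-216)*.08)),14,1,-1)
k=((g>115)&(roi>0)).astype(np.uint8)
n,l,s,ce=cv2.connectedComponentsWithStats(k)
for i in range(1,n):
    if s[i,4]>60: w=onz(c,ce[i],.010); print(s[i],ce[i],w.round(4))
S=np.array([.6538,.0034]);ys=np.array([-.0343,.9994])
V=np.array([.4602,-.0425]);yv=np.array([-.0988,-.9951])
for t,(z,rad) in zip((.12,.04,-.04,-.12),((.014+.100,.023),(.074,.026),(.084,.022),(.099,.014))):
    p=S+t*ys; print(p); u=proj(c,[*p,z]); cv2.circle(im,tuple(int(round(x*8)) for x in u),int(rad*472/(1.012-z)*8),(0,255,0),1,cv2.LINE_AA,3)
    p=V+t*yv; print('   ',p); u=proj(c,[*p,.01]); cv2.circle(im,tuple(int(round(x*8)) for x in u),int(.02*472/1.0*8),(255,0,0),1,cv2.LINE_AA,3)
cv2.imwrite("pics/top2.png",cv2.resize(im[120:300,150:390],None,fx=3.3,fy=3.3,interpolation=cv2.INTER_CUBIC))
E
```

```text
nest_mill [0.6511 0.1201 0.018 ]
nest_pot [0.6533 0.0404 0.018 ]
nest_canister [ 0.6562 -0.0384  0.018 ]
nest_shaker [ 0.6584 -0.1183  0.018 ]
216 [110 167 217] [ 69 119 191]
254 [110 167 218] [ 68 118 189]
291 [108 164 214] [ 68 121 191]
329 [109 165 216] [ 68 119 188]
[202 243  29  26 477] [215.78406709 254.36687631] [0.4682 0.0745 0.01  ]
[240 243  29  29 534] [253.32209738 256.2340824 ] [ 0.4631 -0.0045  0.01  ]
[277 246  29  29 488] [290.6454918  259.30737705] [ 0.4556 -0.0832  0.01  ]
[316 253  28  25 438] [329.05022831 263.7716895 ] [ 0.445  -0.1642  0.01  ]
[0.649684 0.123328]
    [ 0.448344 -0.161912]
[0.652428 0.043376]
    [ 0.456248 -0.082304]
[ 0.655172 -0.036576]
    [ 0.464152 -0.002696]
[ 0.657916 -0.116528]
    [0.472056 0.076912]
```

View pics/top2.png

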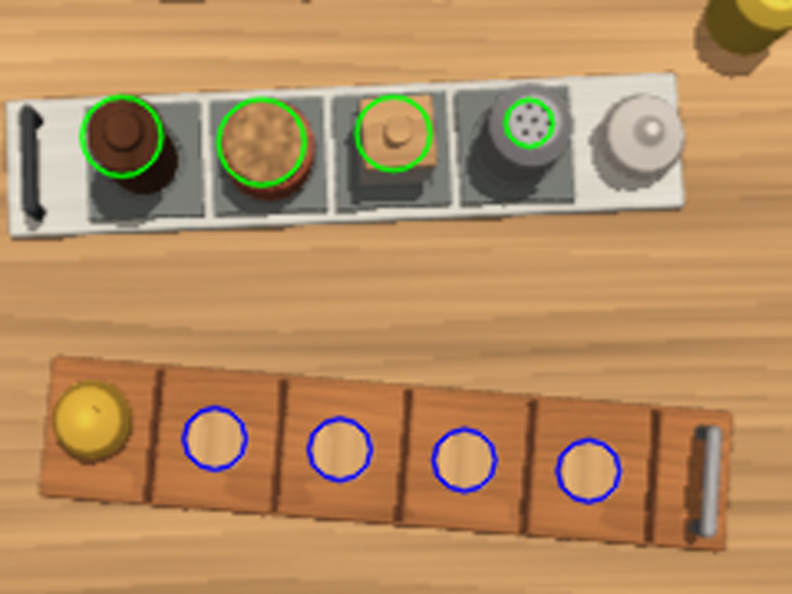

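```bash
cat >> h.py <<'E'
def go(x,y,z,yaw=None):
    o=get_obs(); M=R.from_quat(o["tool_rot"]).as_matrix(); X=M[:,0]; cy=np.degrees(np.arctan2(X[1],X[0]))
    d=M.T@(np.array([x,y,z])-o["tcp_pos"])*100
    print("t",round(o["clock"],2),"tcp",o["tcp_pos"].round(4),"yaw",cy.round(2),"tilt",M[:,2].round(3),"gap",round(o["finger_gap"],4),"F",o["ft_force"].round(1)); print("shift cm",d.round(2), "turn", None if yaw is None else round(np.radians(cy-yaw),3))
E
python3 -m jog '[[[-1,0,0,0,-0.184],[-1,0,0,0,-0.184],[-1,0,0,0,-0.184],[-1,0,0,0,-0.184],[-1,0,0,0,-0.184],[-1,0,0,0,-0.184],[-1,0,0,0,-0.184],[-1,0,0,0,0]]]'
python3 -c "
from h import *
go(.651,.12,.23,1.8)"
```

```text
clock: 2.1
tcp_pos: [0.1775, -0.547, 0.2305]
tool_rot: [1.0, 0.014, 0.0, 0.0]
ft_force: [-1.0, 0.9, 0.4]
finger_gap: 0.0941
t 2.1 tcp [ 0.1775 -0.547   0.2305] yaw 1.65 tilt [ 0. -0. -1.] gap 0.0941 F [-1.   0.9  0.4]
shift cm [ 4.925e+01 -6.530e+01  4.000e-02] turn -0.003
```

```bash
python3 -m jog '[[[-1,2.9,-3.8,0,0],[-1,2.9,-3.8,0,0],[-1,2.9,-3.8,0,0],[-1,2.9,-3.8,0,0],[-1,2.9,-3.8,0,0],[-1,2.9,-3.8,0,0],[-1,2.9,-3.8,0,0],[-1,2.9,-3.8,0,0],[-1,2.9,-3.8,0,0],[-1,0,0,0,0]]]'
python3 -c "
from h import *
go(.651,.12,.23,1.8)"
```

```text
clock: 3.35
tcp_pos: [0.429, -0.1947, 0.2306]
tool_rot: [1.0, 0.016, 0.0, -0.0]
ft_force: [0.1, -0.3, 0.1]
finger_gap: 0.0939
t 3.35 tcp [ 0.429  -0.1947  0.2306] yaw 1.89 tilt [ 0.001  0.    -1.   ] gap 0.0939 F [ 0.1 -0.3  0.1]
shift cm [ 23.22 -30.72   0.09] turn 0.002
```

```bash
python3 -m jog '[[[-1,2.9,-3.8,0,0],[-1,2.9,-3.8,0,0],[-1,2.9,-3.8,0,0],[-1,2.9,-3.8,0,0],[-1,2.9,-3.8,0,0],[-1,2.9,-3.8,0,0],[-1,2.9,-3.8,0,0],[-1,2.9,-3.8,0,0],[-1,0,0,0,0],[-1,0,0,0,0]]]'
python3 - <<'E'
from h import *
go(.651,.12,.23,1.8)
o=get_obs(); w=capture("wrist"); im=w["frame"][:,:,::-1].copy()
# wrist cam as world cam
M=R.from_quat(o["tool_rot"]).as_matrix(); H=w["hand_eye"]
w2=dict(camera_matrix=w["camera_matrix"],eye=o["tcp_pos"]+M@H[:3,3],rotation=R.from_matrix(M@H[:3,:3]).as_quat())
for (x,y,z,r) in ((.651,.12,.114,.023),(.6535,.0405,.074,.026),(.651,.12,.018,.037),(.651,.12,.126,.005)):
    a=np.linspace(0,6.3,40); pts=np.array([proj(w2,[x+r*np.cos(t),y+r*np.sin(t),z]) for t in a])
    cv2.polylines(im,[pts.round().astype(int)],True,(0,255,0),1)
cv2.imwrite("pics/w1.png",im)
E
```

```text
clock: 4.6
tcp_pos: [0.6499, 0.1125, 0.23]
tool_rot: [1.0, 0.015, -0.001, 0.001]
ft_force: [0.4, -1.0, -0.2]
finger_gap: 0.0939
t 4.6 tcp [0.6499 0.1125 0.23  ] yaw 1.67 tilt [-0.001 -0.001 -1.   ] gap 0.0939 F [ 0.4 -1.  -0.2]
shift cm [ 0.14 -0.75 -0.  ] turn -0.002
```

View pics/w1.png

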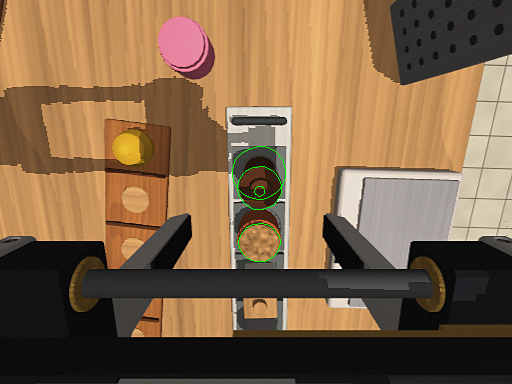

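The wrist view agrees with the estimates: the mill's head and knob lie on their circles near (259,188), and the pot's lid on its circle near (260,243). Descending on the mill.

```bash
python3 -m jog '[[[-1,0.1,-0.7,0,0],[-1,0,0,3,0],[-1,0,0,3,0],[-1,0,0,3,0],[-1,0,0,3,0],[-1,0,0,2.2,0],[-1,0,0,1.2,0],[-1,0,0,0,0]]]'
python3 -c "
from h import *
go(.651,.12,.076,1.8)"
```

```text
clock: 5.65
tcp_pos: [0.6506, 0.1207, 0.0761]
tool_rot: [1.0, 0.015, -0.001, 0.0]
ft_force: [0.2, -0.8, 0.2]
finger_gap: 0.0937
t 5.65 tcp [0.6506 0.1207 0.0761] yaw 1.74 tilt [-0.001 -0.    -1.   ] gap 0.0937 F [ 0.2 -0.8  0.2]
shift cm [0.04 0.07 0.01] turn -0.001
```

```bash
python3 -m jog '[[[1,0,0,0,0],[1,0,0,0,0],[1,0,0,0,0],[1,0,0,0,0],[1,0,0,0,0],[1,0,0,0,0],[1,0,0,0,0],[1,0,0,0,0]]]'
python3 -c "
from h import *
go(.651,.12,.076,1.8)"
```

```text
clock: 6.65
tcp_pos: [0.6512, 0.121, 0.0765]
tool_rot: [1.0, 0.015, 0.0, 0.0]
ft_force: [-0.2, -0.7, 1.4]
finger_gap: 0.045
t 6.65 tcp [0.6512 0.121  0.0765] yaw 1.77 tilt [ 0. -0. -1.] gap 0.045 F [-0.2 -0.7  1.4]
shift cm [-0.03  0.1   0.05] turn -0.0
```

```bash
python3 -m jog '[[[1,0,0,0,0],[1,0,0,0,0],[1,0,0,0,0],[1,0,0,0,0]]]'
python3 -c "
from h import *
go(.651,.12,.076,1.8)"
```

```text
clock: 7.15
tcp_pos: [0.6512, 0.121, 0.0766]
tool_rot: [1.0, 0.016, 0.0, 0.0]
ft_force: [1.0, 0.3, 1.2]
finger_gap: 0.0448
t 7.15 tcp [0.6512 0.121  0.0766] yaw 1.78 tilt [ 0. -0. -1.] gap 0.0448 F [1.  0.3 1.2]
shift cm [-0.02  0.1   0.06] turn -0.0
```

```bash
python3 - <<'E'
from h import *
w=capture("wrist"); s=capture("scene")
cv2.imwrite("pics/w2.png",w["frame"][:,:,::-1]); cv2.imwrite("pics/s2.png",cv2.resize(s["frame"][100:290,200:450,::-1],None,fx=3.1,fy=3.1,interpolation=cv2.INTER_CUBIC))
E
```

```text
(no output)
```

View pics/w2.png

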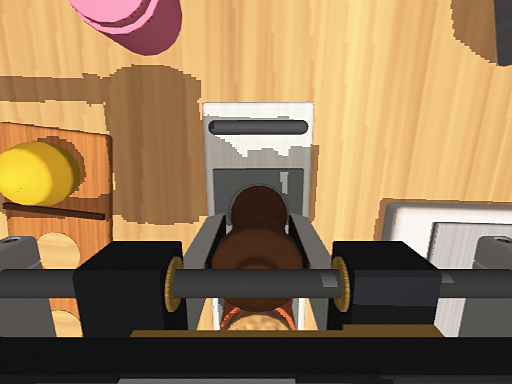

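View pics/s2.png

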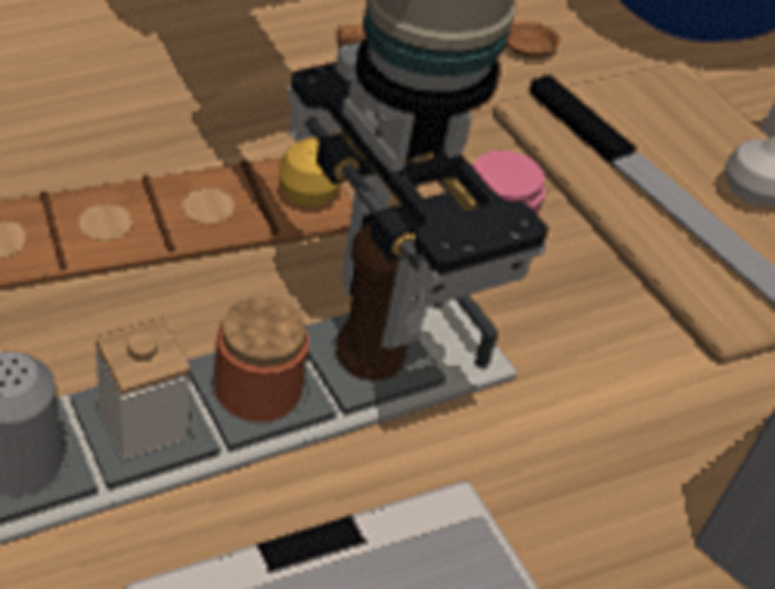

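```bash
python3 -m jog '[[[-0.4,0,0,0,0],[-0.4,0,0,0,0],[-0.4,0,0,0,0],[-0.4,0,0,0,0],[-0.4,0,0,-1.6,0],[-0.4,0,0,-1.6,0],[-0.4,0,0,0,0],[1,0,0,0,0],[1,0,0,0,0],[1,0,0,0,0]]]'
python3 -m jog '[[[1,0,0,0,0],[1,0,0,0,0],[1,0,0,0,0],[1,0,0,0,0]]]'
python3 - <<'E'
from h import *
go(.651,.12,.108,1.8)
s=capture("scene")
cv2.imwrite("pics/s3.png",cv2.resize(s["frame"][100:290,200:450,::-1],None,fx=3.1,fy=3.1,interpolation=cv2.INTER_CUBIC))
E
```

```text
clock: 8.5
tcp_pos: [0.6508, 0.121, 0.108]
tool_rot: [1.0, 0.015, -0.0, 0.0]
ft_force: [0.6, -0.2, -0.2]
finger_gap: 0.0445
clock: 9.0
tcp_pos: [0.6509, 0.121, 0.1083]
tool_rot: [1.0, 0.016, -0.0, 0.0]
ft_force: [0.3, 0.3, -1.9]
finger_gap: 0.0445
t 9.0 tcp [0.6509 0.121  0.1083] yaw 1.78 tilt [-0. -0. -1.] gap 0.0445 F [ 0.3  0.3 -1.9]
shift cm [0.01 0.1  0.03] turn -0.0
```

View pics/s3.png

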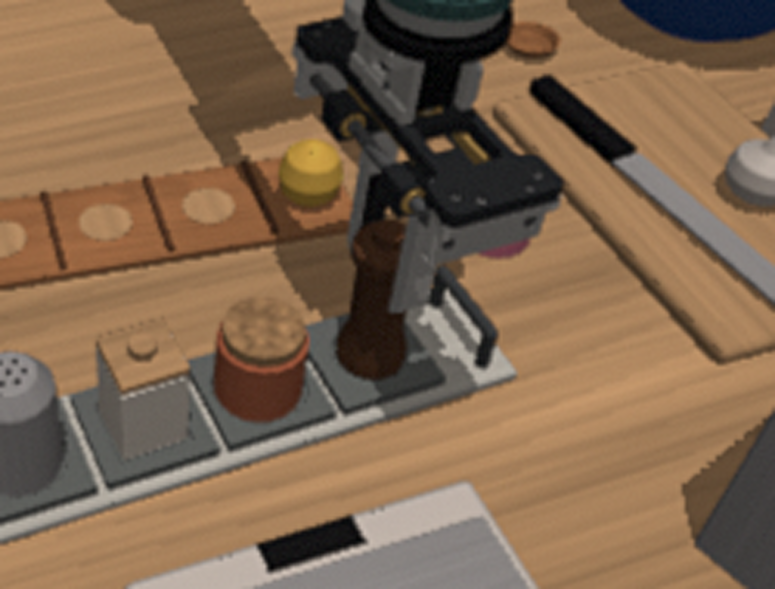

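The mill is held by its head between the pads. Lift it a little and check.

```bash
python3 -m jog '[[[1,0,0,-0.5,0],[1,0,0,-0.5,0],[1,0,0,0,0],[1,0,0,0,0]]]'
python3 - <<'E'
from h import *
go(.651,.12,.25,1.8)
s=capture("scene")
cv2.imwrite("pics/s4.png",cv2.resize(s["frame"][100:290,200:450,::-1],None,fx=3.1,fy=3.1,interpolation=cv2.INTER_CUBIC))
E
```

```text
clock: 9.55
tcp_pos: [0.651, 0.1211, 0.1186]
tool_rot: [1.0, 0.016, 0.0, 0.0]
ft_force: [0.4, -0.2, -0.6]
finger_gap: 0.0443
t 9.55 tcp [0.651  0.1211 0.1186] yaw 1.78 tilt [ 0. -0. -1.] gap 0.0443 F [ 0.4 -0.2 -0.6]
shift cm [ -0.     0.11 -13.14] turn -0.0
```

View pics/s4.png

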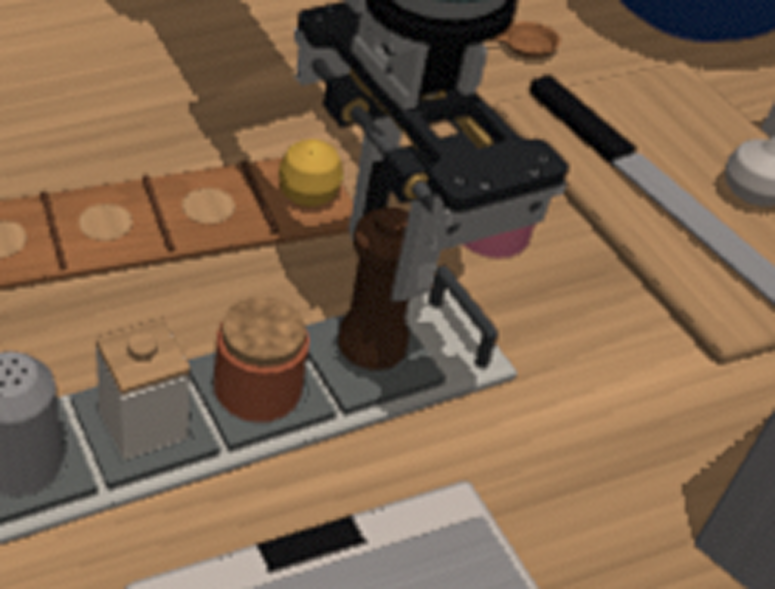

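```bash
python3 -m jog '[[[1,0,0,-1.5,0],[1,0,0,-2.5,0],[1,0,0,-2.5,0],[1,0,0,-2.5,0],[1,0,0,-1,0],[1,0,0,0,0.065],[1,0,0,0,0.065],[1,0,0,0,0]]]'
python3 -c "
from h import *
go(.4483,-.1619,.22,-5.7)"
```

```text
clock: 10.6
tcp_pos: [0.6507, 0.121, 0.2182]
tool_rot: [0.999, -0.049, -0.0, 0.0]
ft_force: [0.9, 0.6, -2.1]
finger_gap: 0.0448
t 10.6 tcp [0.6507 0.121  0.2182] yaw -5.63 tilt [-0.001 -0.    -1.   ] gap 0.0448 F [ 0.9  0.6 -2.1]
shift cm [-17.37  30.14  -0.16] turn 0.001
```

```bash
python3 -m jog '[[[1,-0.8,1.2,0,0],[1,-1.6,2.8,0,0],[1,-2,3.5,0,0],[1,-2,3.5,0,0],[1,-2,3.5,0,0],[1,-2,3.5,0,0],[1,-2,3.5,0,0],[1,-2,3.5,0,0],[1,-1.6,2.8,0,0],[1,-0.8,1.4,0,0]]]'
python3 -m jog '[[[1,-0.4,0.7,0,0],[1,0,0,0,0],[1,0,0,0,0]]]'
python3 -c "
from h import *
go(.4483,-.1619,.104,-5.7)"
```

```text
clock: 11.85
tcp_pos: [0.4533, -0.154, 0.2186]
tool_rot: [0.999, -0.05, -0.0, 0.0]
ft_force: [0.6, 0.2, -1.4]
finger_gap: 0.0446
clock: 12.22
tcp_pos: [0.4508, -0.1589, 0.2184]
tool_rot: [0.999, -0.049, 0.0, -0.0]
ft_force: [-0.1, -0.4, -1.1]
finger_gap: 0.0447
t 12.22 tcp [ 0.4508 -0.1589  0.2184] yaw -5.62 tilt [ 0.  0. -1.] gap 0.0447 F [-0.1 -0.4 -1.1]
shift cm [-0.22  0.33 11.44] turn 0.001
```

```bash
python3 -m jog '[[[1,-0.2,0.3,1.5,0],[1,0,0,2.5,0],[1,0,0,2.5,0],[1,0,0,2.2,0],[1,0,0,1.2,0],[1,0,0,0.8,0],[1,0,0,0.3,0],[1,0,0,0,0]]]'
python3 - <<'E'
from h import *
go(.4483,-.1619,.1043,-5.7)
s=capture("top")
im=s["frame"][:,:,::-1].copy()
cv2.imwrite("pics/t5.png",cv2.resize(im[120:300,150:390],None,fx=3.3,fy=3.3,interpolation=cv2.INTER_CUBIC))
s=capture("scene")
cv2.imwrite("pics/s5.png",cv2.resize(s["frame"][90:280,80:330,::-1],None,fx=3.1,fy=3.1,interpolation=cv2.INTER_CUBIC))
E
```

```text
clock: 13.22
tcp_pos: [0.4483, -0.1624, 0.1087]
tool_rot: [0.999, -0.049, 0.0, 0.0]
ft_force: [0.1, 0.1, -1.0]
finger_gap: 0.045
t 13.22 tcp [ 0.4483 -0.1624  0.1087] yaw -5.67 tilt [ 0.001 -0.    -1.   ] gap 0.045 F [ 0.1  0.1 -1. ]
shift cm [-0.01 -0.05  0.44] turn 0.001
```

View pics/s5.png

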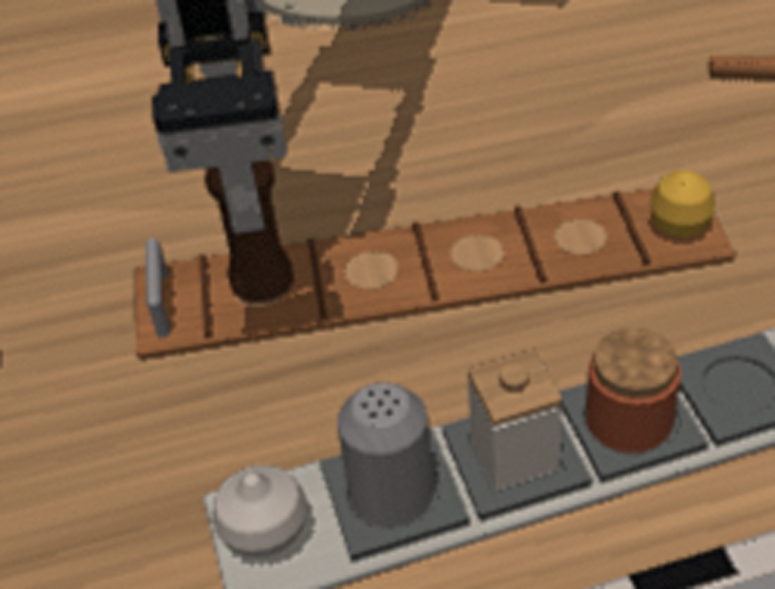

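```bash
python3 -m jog '[[[1,0,0,0.2,0],[1,0,0,0.1,0],[1,0,0,0,0]]]'
python3 -m jog '[[[1,0,0,0.1,0],[1,0,0,0.0,0]]]'
```

```text
clock: 13.7
tcp_pos: [0.448, -0.1623, 0.1054]
tool_rot: [0.999, -0.05, -0.0, 0.0]
ft_force: [0.1, -0.3, -1.1]
finger_gap: 0.0448
clock: 13.95
tcp_pos: [0.448, -0.1623, 0.1044]
tool_rot: [0.999, -0.049, -0.0, -0.0]
ft_force: [0.2, -0.3, -0.8]
finger_gap: 0.0445
```

```bash
python3 -m jog '[[[1,0,0,0.1,0],[1,0,0,0.0,0]]]'
python3 -m jog '[[[1,0,0,0.1,0],[1,0,0,0.0,0]]]'
```

```text
clock: 14.2
tcp_pos: [0.4482, -0.1625, 0.1039]
tool_rot: [0.999, -0.049, 0.0, 0.0]
ft_force: [-0.8, -0.1, 3.1]
finger_gap: 0.0445
clock: 14.45
tcp_pos: [0.4484, -0.1627, 0.1037]
tool_rot: [0.999, -0.049, 0.001, 0.001]
ft_force: [-1.3, -0.6, 8.7]
finger_gap: 0.0449
```

```bash
python3 -m jog '[[[-1,0,0,0,0],[-1,0,0,0,0],[-1,0,0,0,0],[-1,0,0,0,0],[-1,0,0,-0.5,0],[-1,0,0,-1.5,0],[-1,0,0,-3,0],[-1,0,0,-4,0],[-1,0,0,-2,0],[-1,0,0,0,-0.13]]]'
python3 -c "
from h import *
go(.6535,.0405,.21,1.8)"
```

```text
clock: 15.7
tcp_pos: [0.4492, -0.1629, 0.2148]
tool_rot: [1.0, 0.017, 0.002, 0.001]
ft_force: [-0.4, -0.3, -0.6]
finger_gap: 0.0942
t 15.7 tcp [ 0.4492 -0.1629  0.2148] yaw 1.98 tilt [ 0.004 -0.002 -1.   ] gap 0.0942 F [-0.4 -0.3 -0.6]
shift cm [ 21.12 -19.62   0.52] turn 0.003
```

```bash
python3 -m jog '[[[-1,1.5,-1.4,0,0],[-1,2.8,-2.6,0,0],[-1,2.8,-2.6,0,0],[-1,2.8,-2.6,0,0],[-1,2.8,-2.6,0,0],[-1,2.8,-2.6,0,0],[-1,2.8,-2.6,0,0],[-1,2.0,-1.9,0,0],[-1,0.7,-0.7,0,0],[-1,0,0,0,0]]]'
python3 - <<'E'
from h import *
go(.6535,.0405,.054,1.8)
c=capture("scene"); im=c["frame"][:,:,::-1].copy()
cv2.imwrite("pics/s6.png",im)
c=capture("top"); im=c["frame"][:,:,::-1].copy()
cv2.imwrite("pics/t6.png",cv2.resize(im[120:300,150:390],None,fx=3.3,fy=3.3,interpolation=cv2.INTER_CUBIC))
for r in trace(c,"mill_center")[:2]: print(r["p"],r["location"])
print("mill expected top/mid/foot", [proj(c,[.4483,-.1619,z]).round(1) for z in (.122,.066,.01)])
E
```

```text
clock: 16.95
tcp_pos: [0.6516, 0.0401, 0.2123]
tool_rot: [1.0, 0.016, -0.0, 0.0]
ft_force: [-0.2, 0.0, -0.8]
finger_gap: 0.0943
t 16.95 tcp [0.6516 0.0401 0.2123] yaw 1.81 tilt [-0.001 -0.    -1.   ] gap 0.0943 F [-0.2  0.  -0.8]
shift cm [ 0.2  -0.04 15.83] turn 0.0
0.85 [262.4, 336.3]
0.48 [163.8, 308.9]
mill expected top/mid/foot [array([338.3, 264.7]), array([332.8, 263.4]), array([327.9, 262.2])]
```

View pics/s6.png

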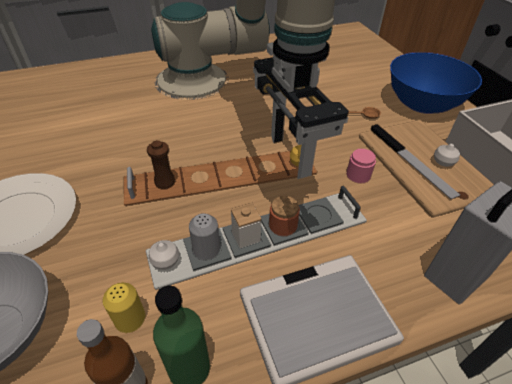

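View pics/t6.png

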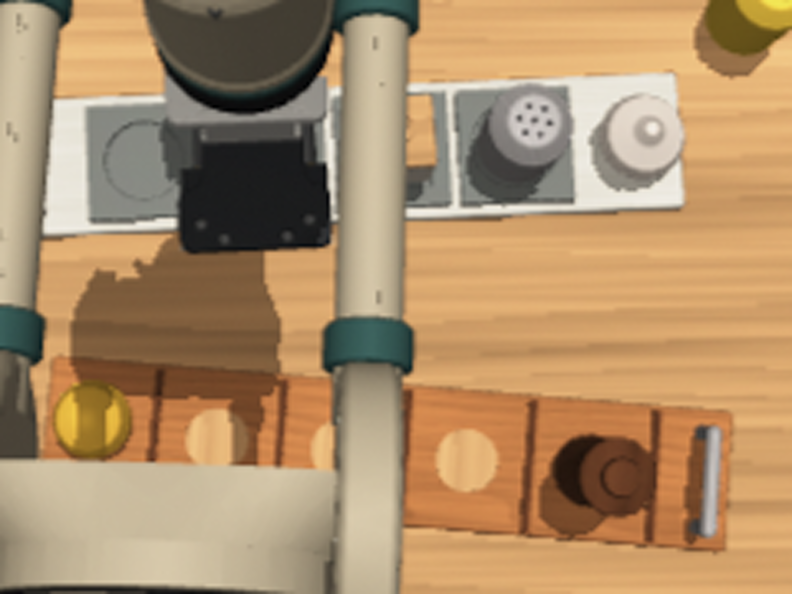

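Mill stands upright with its knob at top pixel (339,264), against (338,265) expected. Now the pot.

```bash
python3 -m jog '[[[-1,0.1,0,2,0],[-1,0,0,3.5,0],[-1,0,0,3.5,0],[-1,0,0,3,0],[-1,0,0,2,0],[-1,0,0,1.5,0],[-1,0,0,0.3,0],[-1,0,0,0,0],[1,0,0,0,0],[1,0,0,0,0]]]'
python3 -m jog '[[[1,0,0,0,0],[1,0,0,0,0],[1,0,0,0,0],[1,0,0,0,0],[1,0,0,0,0],[1,0,0,0,0]]]'
```

```text
clock: 18.35
tcp_pos: [0.6533, 0.0401, 0.0553]
tool_rot: [1.0, 0.016, 0.001, 0.0]
ft_force: [-0.5, -0.2, 0.7]
finger_gap: 0.0775
clock: 19.1
tcp_pos: [0.6532, 0.0402, 0.0547]
tool_rot: [1.0, 0.015, 0.0, 0.0]
ft_force: [0.4, 0.6, 0.9]
finger_gap: 0.0576
```

```bash
python3 -m jog '[[[1,0,0,-0.5,0],[1,0,0,-1,0],[1,0,0,-2.5,0],[1,0,0,-3,0],[1,0,0,-3,0],[1,0,0,-1.5,0],[1,0,0,-0.5,0.065],[1,0,0,0,0.065],[1,0,0,0,0]]]'
python3 -c "
from h import *
go(.4562,-.0823,.17,-5.7)"
```

```text
clock: 20.23
tcp_pos: [0.6521, 0.0401, 0.1739]
tool_rot: [0.999, -0.049, -0.001, 0.0]
ft_force: [-0.2, -0.6, -2.5]
finger_gap: 0.0573
t 20.23 tcp [0.6521 0.0401 0.1739] yaw -5.63 tilt [-0.002 -0.    -1.   ] gap 0.0573 F [-0.2 -0.6 -2.5]
shift cm [-18.3   14.11   0.43] turn 0.001
```

```bash
python3 -m jog '[[[1,-1.3,1,0,0],[1,-2.6,2,0,0],[1,-3,2.3,0,0],[1,-3,2.3,0,0],[1,-3,2.3,0,0],[1,-3,2.3,0,0],[1,-1.6,1.2,0,0],[1,-0.8,0.7,0,0],[1,0,0,0,0],[1,0,0,0,0]]]'
python3 -c "
from h import *
go(.4562,-.0823,.0507,-5.7)"
```

```text
clock: 21.48
tcp_pos: [0.4578, -0.0819, 0.1745]
tool_rot: [0.999, -0.049, 0.0, -0.0]
ft_force: [0.1, -0.5, -2.3]
finger_gap: 0.0573
t 21.48 tcp [ 0.4578 -0.0819  0.1745] yaw -5.65 tilt [ 0.001  0.    -1.   ] gap 0.0573 F [ 0.1 -0.5 -2.3]
shift cm [-0.17  0.06 12.38] turn 0.001
```

```bash
python3 -m jog '[[[1,-0.1,0,1.5,0],[1,0,0,2.5,0],[1,0,0,2.5,0],[1,0,0,2.5,0],[1,0,0,1.5,0],[1,0,0,1,0],[1,0,0,0.4,0],[1,0,0,0.1,0],[1,0,0,0,0]]]'
python3 -m jog '[[[1,0,0,0.1,0],[1,0,0,0,0]]]'
```

```text
clock: 22.6
tcp_pos: [0.4563, -0.0821, 0.0549]
tool_rot: [0.999, -0.049, 0.001, 0.0]
ft_force: [0.3, 0.7, -3.1]
finger_gap: 0.0575
clock: 22.85
tcp_pos: [0.4559, -0.082, 0.0537]
tool_rot: [0.999, -0.05, 0.0, 0.0]
ft_force: [0.7, 0.4, -2.2]
finger_gap: 0.0576
```

```bash
python3 -m jog '[[[1,0,0,0.2,0],[1,0,0,0,0]]]'
python3 -m jog '[[[1,0,0,0.1,0],[1,0,0,0,0]]]'
python3 -m jog '[[[1,0,0,0.1,0],[1,0,0,0,0]]]'
```

```text
clock: 23.1
tcp_pos: [0.4557, -0.0819, 0.0513]
tool_rot: [0.999, -0.05, -0.0, -0.0]
ft_force: [-0.3, -0.9, -1.3]
finger_gap: 0.0574
clock: 23.35
tcp_pos: [0.4558, -0.082, 0.0506]
tool_rot: [0.999, -0.049, 0.0, 0.0]
ft_force: [-0.2, 0.1, 0.4]
finger_gap: 0.0574
clock: 23.6
tcp_pos: [0.4558, -0.082, 0.0506]
tool_rot: [0.999, -0.049, 0.0, 0.0]
ft_force: [-2.9, 0.2, 10.0]
finger_gap: 0.0576
```

Touchdown. Release, rise, and go to the canister.

```bash
python3 -m jog '[[[-1,0,0,-0.1,0],[-1,0,0,0,0],[-1,0,0,0,0],[-1,0,0,-0.5,0],[-1,0,0,-1.5,0],[-1,0,0,-3,0],[-1,0,0,-4,0],[-1,0,0,-4,0],[-1,0,0,-2,0],[-1,0,0,0,-0.13]]]'
python3 -c "
from h import *
go(.656,-.039,.20,1.8)"
```

```text
clock: 24.85
tcp_pos: [0.457, -0.0823, 0.2027]
tool_rot: [1.0, 0.017, 0.002, 0.001]
ft_force: [-0.4, -0.4, -0.2]
finger_gap: 0.0939
t 24.85 tcp [ 0.457  -0.0823  0.2027] yaw 1.98 tilt [ 0.004 -0.002 -1.   ] gap 0.0939 F [-0.4 -0.4 -0.2]
shift cm [20.04 -3.64  0.36] turn 0.003
```

```bash
python3 -m jog '[[[-1,1.5,-0.3,0,0],[-1,3.2,-0.6,0,0],[-1,3.6,-0.6,0,0],[-1,3.6,-0.6,0,0],[-1,3.6,-0.6,0,0],[-1,2.6,-0.5,0,0],[-1,1.4,-0.3,0,0],[-1,0.7,-0.1,0,0],[-1,0,0,0,0],[-1,0,0,0,0]]]'
python3 - <<'E'
from h import *
go(.656,-.039,.062,1.8)
o=get_obs(); w=capture("wrist"); im=w["frame"][:,:,::-1].copy()
M=R.from_quat(o["tool_rot"]).as_matrix(); H=w["hand_eye"]
w2=dict(camera_matrix=w["camera_matrix"],eye=o["tcp_pos"]+M@H[:3,3],rotation=R.from_matrix(M@H[:3,:3]).as_quat())
print(proj(w2,[.656,-.039,.092]),proj(w2,[.4562,-.0823,.07]))
cv2.circle(im,tuple(proj(w2,[.656,-.039,.092]).astype(int)),7,(0,255,0),1)
cv2.imwrite("pics/w7.png",im)
c=capture("scene"); im=c["frame"][:,:,::-1].copy()
cv2.imwrite("pics/s7.png",im)
E
```

```text
clock: 26.1
tcp_pos: [0.6558, -0.0399, 0.2006]
tool_rot: [1.0, 0.015, -0.0, 0.0]
ft_force: [-0.8, 0.1, 0.2]
finger_gap: 0.094
t 26.1 tcp [ 0.6558 -0.0399  0.2006] yaw 1.74 tilt [-0. -0. -1.] gap 0.094 F [-0.8  0.1  0.2]
shift cm [ 0.03 -0.09 13.86] turn -0.001
[258.00918265 196.1097441 ] [ 81.01281847 223.28553886]
```

View pics/s7.png

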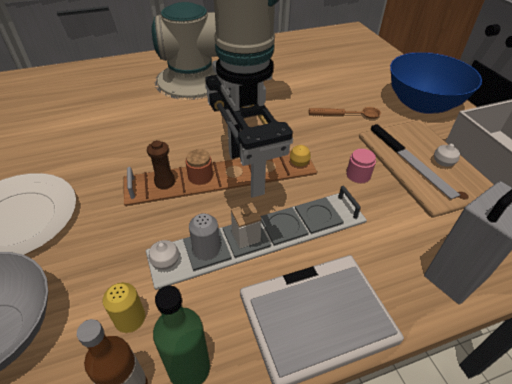

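View pics/w7.png

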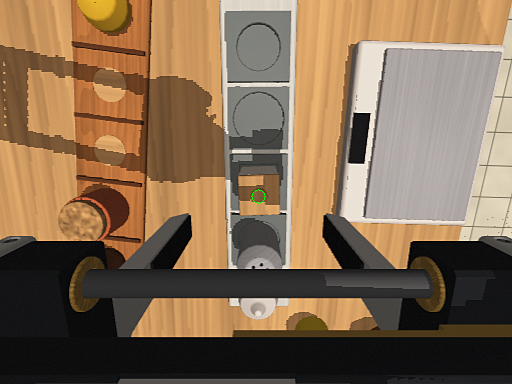

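Pot is upright on its disc (scene (199,165)); the canister's knob lies where expected, wrist (258,196).

```bash
python3 -m jog '[[[-1,0,0,2,0],[-1,0,0,3.5,0],[-1,0,0,3.5,0],[-1,0,0,2.5,0],[-1,0,0,1.5,0],[-1,0,0,0.8,0],[-1,0,0,0,0],[1,0,0,0,0],[1,0,0,0,0],[1,0,0,0,0]]]'
python3 -m jog '[[[1,0,0,0,0],[1,0,0,0,0],[1,0,0,0,0],[1,0,0,0,0],[1,0,0,0,0],[1,0,0,0,0],[1,0,0,0,0],[1,0,0,0,0]]]'
```

```text
clock: 27.45
tcp_pos: [0.6569, -0.0397, 0.063]
tool_rot: [1.0, 0.016, 0.001, 0.0]
ft_force: [-0.1, 0.8, -0.4]
finger_gap: 0.0672
clock: 28.45
tcp_pos: [0.6568, -0.0398, 0.0625]
tool_rot: [1.0, 0.015, 0.0, 0.0]
ft_force: [1.5, -0.4, -0.4]
finger_gap: 0.0441
```

```bash
python3 -m jog '[[[1,0,0,-0.5,0],[1,0,0,-1,0],[1,0,0,-2.5,0],[1,0,0,-3,0],[1,0,0,-3,0],[1,0,0,-1.5,0],[1,0,0,-0.5,0.065],[1,0,0,0,0.065],[1,0,0,0,0]]]'
python3 -c "
from h import *
go(.4642,-.0027,.18,-5.7)"
```

```text
clock: 29.58
tcp_pos: [0.6559, -0.0396, 0.182]
tool_rot: [0.999, -0.049, -0.001, -0.0]
ft_force: [0.0, 0.9, -1.6]
finger_gap: 0.0441
t 29.57 tcp [ 0.6559 -0.0396  0.182 ] yaw -5.63 tilt [-0.002  0.    -1.   ] gap 0.0441 F [ 0.   0.9 -1.6]
shift cm [-19.44  -1.8    0.23] turn 0.001
```

```bash
python3 -m jog '[[[1,-1.5,-0.2,0,0],[1,-3,-0.3,0,0],[1,-3.3,-0.3,0,0],[1,-3.3,-0.3,0,0],[1,-3.3,-0.3,0,0],[1,-2.8,-0.2,0,0],[1,-1.5,-0.1,0,0],[1,-0.7,-0.1,0,0],[1,0,0,0,0],[1,0,0,0,0]]]'
python3 -c "
from h import *
go(.4642,-.0027,.0585,-5.7)"
```

```text
clock: 30.82
tcp_pos: [0.4663, -0.0028, 0.1825]
tool_rot: [0.999, -0.05, 0.0, 0.0]
ft_force: [-0.4, -0.0, -1.0]
finger_gap: 0.0443
t 30.82 tcp [ 0.4663 -0.0028  0.1825] yaw -5.67 tilt [ 0.001 -0.    -1.   ] gap 0.0443 F [-0.4 -0.  -1. ]
shift cm [-2.20e-01  1.00e-02  1.24e+01] turn 0.0
```

```bash
python3 -m jog '[[[1,-0.1,0,1.5,0],[1,0,0,2.5,0],[1,0,0,2.5,0],[1,0,0,2.5,0],[1,0,0,1.5,0],[1,0,0,1,0],[1,0,0,0.4,0],[1,0,0,0.2,0],[1,0,0,0,0]]]'
python3 -m jog '[[[1,0,0,0.2,0],[1,0,0,0,0]]]'
python3 -m jog '[[[1,0,0,0.1,0],[1,0,0,0,0]]]'
```

```text
clock: 31.95
tcp_pos: [0.4647, -0.0026, 0.0618]
tool_rot: [0.999, -0.049, 0.0, 0.0]
ft_force: [-0.4, -0.4, -2.4]
finger_gap: 0.0441
clock: 32.2
tcp_pos: [0.4643, -0.0026, 0.0596]
tool_rot: [0.999, -0.049, 0.0, 0.0]
ft_force: [0.6, -0.5, -1.4]
finger_gap: 0.0438
clock: 32.45
tcp_pos: [0.4644, -0.0026, 0.0585]
tool_rot: [0.999, -0.049, 0.0, 0.0]
ft_force: [0.6, 0.3, -2.5]
finger_gap: 0.0442
```

```bash
python3 -m jog '[[[1,0,0,0.1,0],[1,0,0,0,0]]]'
python3 -m jog '[[[1,0,0,0.1,0],[1,0,0,0,0]]]'
```

```text
clock: 32.7
tcp_pos: [0.4645, -0.0026, 0.0585]
tool_rot: [0.999, -0.049, 0.0, 0.0]
ft_force: [-2.0, -0.0, 8.0]
finger_gap: 0.0441
clock: 32.95
tcp_pos: [0.4645, -0.0026, 0.0585]
tool_rot: [0.999, -0.049, 0.0, 0.0]
ft_force: [-3.5, -0.2, 15.8]
finger_gap: 0.0437
```

```bash
python3 -m jog '[[[-1,0,0,-0.2,0],[-1,0,0,0,0],[-1,0,0,0,0],[-1,0,0,0,0],[-1,0,0,-1.5,0],[-1,0,0,-3,0],[-1,0,0,-4,0],[-1,0,0,-4,0],[-1,0,0,-2,0],[-1,0,0,0,-0.13]]]'
python3 -c "
from h import *
go(.6587,-.118,.20,1.8)"
```

```text
clock: 34.2
tcp_pos: [0.4655, -0.0027, 0.2052]
tool_rot: [1.0, 0.017, 0.002, 0.0]
ft_force: [-0.6, -0.6, 0.3]
finger_gap: 0.0938
t 34.2 tcp [ 0.4655 -0.0027  0.2052] yaw 1.98 tilt [ 0.004 -0.001 -1.   ] gap 0.0938 F [-0.6 -0.6  0.3]
shift cm [18.91 12.19  0.61] turn 0.003
```

```bash
python3 -m jog '[[[-1,1.5,1,0,0],[-1,3,2,0,0],[-1,3.2,2,0,0],[-1,3.2,2,0,0],[-1,3.2,2,0,0],[-1,2.6,1.7,0,0],[-1,1.5,1,0,0],[-1,0.7,0.5,0,0],[-1,0,0,0,0],[-1,0,0,0,0]]]'
python3 - <<'E'
from h import *
go(.6587,-.118,.065,1.8)
o=get_obs(); w=capture("wrist"); im=w["frame"][:,:,::-1].copy()
M=R.from_quat(o["tool_rot"]).as_matrix(); H=w["hand_eye"]
w2=dict(camera_matrix=w["camera_matrix"],eye=o["tcp_pos"]+M@H[:3,3],rotation=R.from_matrix(M@H[:3,:3]).as_quat())
for z,rr in ((.086,.026),(.099,.01)):
    cv2.polylines(im,[np.array([proj(w2,[.6587+rr*np.cos(t),-.118+rr*np.sin(t),z]) for t in np.linspace(0,6.3,40)]).round().astype(int)],True,(0,255,0),1)
cv2.imwrite("pics/w8.png",im)
c=capture("scene"); im=c["frame"][:,:,::-1].copy()
cv2.imwrite("pics/s8.png",im)
E
```

```text
clock: 35.45
tcp_pos: [0.6565, -0.1183, 0.2033]
tool_rot: [1.0, 0.015, -0.0, -0.0]
ft_force: [0.0, -0.6, 0.4]
finger_gap: 0.094
t 35.45 tcp [ 0.6565 -0.1183  0.2033] yaw 1.76 tilt [-0.001  0.    -1.   ] gap 0.094 F [ 0.  -0.6  0.4]
shift cm [ 0.24 -0.02 13.83] turn -0.001
```

View pics/s8.png

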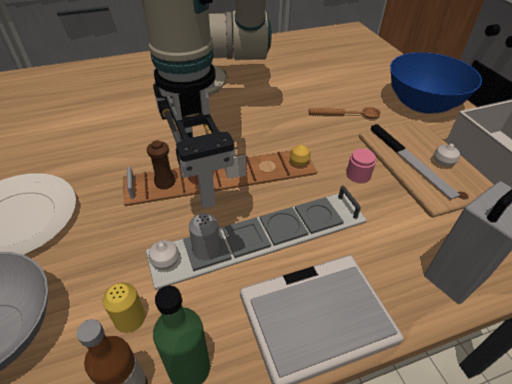

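View pics/w8.png

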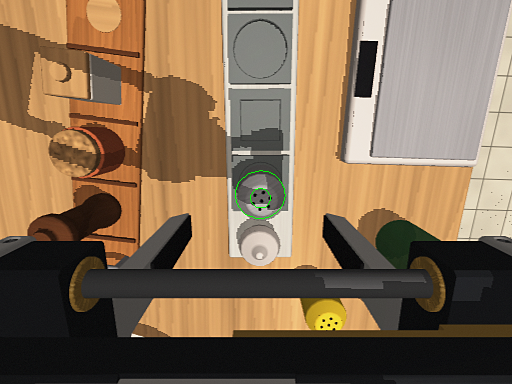

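Canister stands upright on its place and the shaker lies on its expected circle (wrist (260,195)). Descending on the shaker.

```bash
python3 -m jog '[[[-1,0.1,0,2,0],[-1,0,0,3.5,0],[-1,0,0,3.5,0],[-1,0,0,2.5,0],[-1,0,0,1.5,0],[-1,0,0,0.8,0],[-1,0,0,0,0],[1,0,0,0,0],[1,0,0,0,0],[1,0,0,0,0]]]'
python3 -m jog '[[[1,0,0,0,0],[1,0,0,0,0],[1,0,0,0,0],[1,0,0,0,0],[1,0,0,0,0],[1,0,0,0,0],[1,0,0,0,0]]]'
```

```text
clock: 36.8
tcp_pos: [0.6583, -0.1187, 0.066]
tool_rot: [1.0, 0.015, 0.0, 0.0]
ft_force: [-0.4, -0.1, 0.1]
finger_gap: 0.067
clock: 37.67
tcp_pos: [0.6586, -0.1187, 0.0657]
tool_rot: [1.0, 0.015, 0.001, 0.0]
ft_force: [3.9, -0.5, 1.3]
finger_gap: 0.0514
```

```bash
python3 -m jog '[[[1,0,0,-0.5,0],[1,0,0,-1,0],[1,0,0,-2.5,0],[1,0,0,-3,0],[1,0,0,-3,0],[1,0,0,-1.5,0],[1,0,0,-0.5,0.065],[1,0,0,0,0.065],[1,0,0,0,0]]]'
python3 -c "
from h import *
go(.4721,.0769,.18,-5.7)"
```

```text
clock: 38.8
tcp_pos: [0.657, -0.1185, 0.1849]
tool_rot: [0.999, -0.049, -0.001, -0.0]
ft_force: [0.3, 0.5, -1.6]
finger_gap: 0.0513
t 38.8 tcp [ 0.657  -0.1185  0.1849] yaw -5.63 tilt [-0.002  0.    -1.   ] gap 0.0513 F [ 0.3  0.5 -1.6]
shift cm [-20.32 -17.63   0.54] turn 0.001
```

```bash
python3 -m jog '[[[1,-1.3,-1.1,0,0],[1,-2.6,-2.3,0,0],[1,-3.2,-2.8,0,0],[1,-3.2,-2.8,0,0],[1,-3.2,-2.8,0,0],[1,-3,-2.6,0,0],[1,-2.2,-1.9,0,0],[1,-1,-0.9,0,0],[1,-0.5,-0.4,0,0],[1,0,0,0,0]]]'
python3 -m jog '[[[1,0,0,0,0]]]'
python3 -c "
from h import *
go(.4721,.0769,.0617,-5.7)"
```

```text
clock: 40.05
tcp_pos: [0.4747, 0.0764, 0.1855]
tool_rot: [0.999, -0.049, 0.0, 0.0]
ft_force: [-0.5, 0.3, -1.2]
finger_gap: 0.051
clock: 40.17
tcp_pos: [0.4752, 0.0759, 0.1854]
tool_rot: [0.999, -0.05, 0.0, 0.0]
ft_force: [-0.3, 0.1, -0.9]
finger_gap: 0.0512
t 40.17 tcp [0.4752 0.0759 0.1854] yaw -5.71 tilt [ 0. -0. -1.] gap 0.0512 F [-0.3  0.1 -0.9]
shift cm [-0.32 -0.07 12.37] turn -0.0
```

```bash
python3 -m jog '[[[1,-0.2,-0.1,1.5,0],[1,0,0,2.5,0],[1,0,0,2.5,0],[1,0,0,2.5,0],[1,0,0,1.5,0],[1,0,0,1,0],[1,0,0,0.4,0],[1,0,0,0.2,0],[1,0,0,0,0]]]'
python3 -m jog '[[[1,0,0,0.2,0],[1,0,0,0,0]]]'
python3 -m jog '[[[1,0,0,0.1,0],[1,0,0,0,0]]]'
```

```text
clock: 41.3
tcp_pos: [0.4729, 0.0777, 0.0648]
tool_rot: [0.999, -0.049, 0.0, 0.0]
ft_force: [0.5, 0.1, -1.8]
finger_gap: 0.0512
clock: 41.55
tcp_pos: [0.4725, 0.0777, 0.0626]
tool_rot: [0.999, -0.049, 0.0, 0.0]
ft_force: [-0.5, -0.2, -2.0]
finger_gap: 0.0514
clock: 41.8
tcp_pos: [0.4727, 0.0777, 0.0617]
tool_rot: [0.999, -0.049, 0.0, 0.0]
ft_force: [-0.2, 0.3, 0.5]
finger_gap: 0.0514
```

```bash
python3 -m jog '[[[1,0,0,0.1,0],[1,0,0,0,0]]]'
python3 -m jog '[[[-1,0,0,-0.1,0],[-1,0,0,0,0],[-1,0,0,0,0],[-1,0,0,0,0],[-1,0,0,-1.5,0],[-1,0,0,-3,0],[-1,0,0,-4,0],[-1,0,0,-4,0],[-1,0,0,-2,0],[-1,0,0,0,0]]]'
python3 -m jog '[[[-1,3,-3,0,0],[-1,3.5,-3.5,0,0],[-1,3.5,-3.5,0,0],[-1,3.5,-3.5,0,0],[-1,2,-2,0,0],[-1,0,0,0,0],[-1,0,0,0,0]]]'
python3 - <<'E'
from h import *
go(.5,.2,.2)
o=get_obs(); w=capture("wrist"); cv2.imwrite("pics/w9.png",w["frame"][:,:,::-1])
c=capture("top"); im=c["frame"][:,:,::-1].copy()
V=np.array([.4602,-.0425]);yv=np.array([-.0988,-.9951])
for t,(z,rad) in zip((.12,.04,-.04,-.12),((.110,.023),(.07,.026),(.080,.022),(.095,.014))):
    p=V+t*yv
    u=proj(c,[*p,z]); cv2.circle(im,tuple(int(round(x*8)) for x in u),int(rad*472/(1.012-z)*8),(0,255,0),1,cv2.LINE_AA,3)
cv2.imwrite("pics/t9.png",cv2.resize(im[120:300,150:390],None,fx=3.3,fy=3.3,interpolation=cv2.INTER_CUBIC))
c=capture("scene"); cv2.imwrite("pics/s9.png",c["frame"][:,:,::-1])
E
```

```text
clock: 42.05
tcp_pos: [0.4727, 0.0777, 0.0617]
tool_rot: [0.999, -0.049, 0.0, 0.0]
ft_force: [-1.3, 0.1, 9.3]
finger_gap: 0.051
clock: 43.3
tcp_pos: [0.4735, 0.0777, 0.2078]
tool_rot: [0.999, -0.049, 0.002, -0.0]
ft_force: [1.0, -1.0, -0.0]
finger_gap: 0.0941
clock: 44.18
tcp_pos: [0.6407, 0.216, 0.2049]
tool_rot: [0.999, -0.049, -0.002, 0.001]
ft_force: [0.2, -0.1, 0.3]
finger_gap: 0.0938
t 44.17 tcp [0.6407 0.216  0.2049] yaw -5.67 tilt [-0.003 -0.001 -1.   ] gap 0.0938 F [ 0.2 -0.1  0.3]
shift cm [-13.84   2.98   0.54] turn None
```

View pics/t9.png

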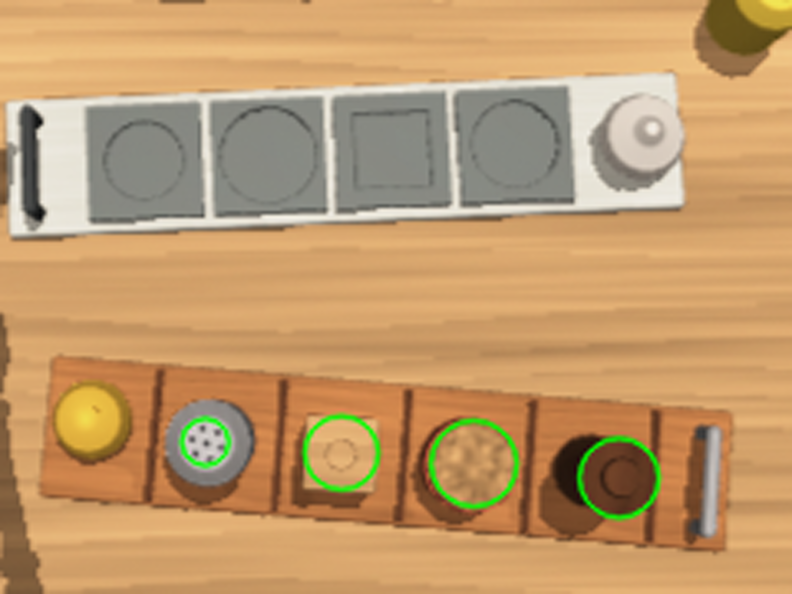

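View pics/s9.png

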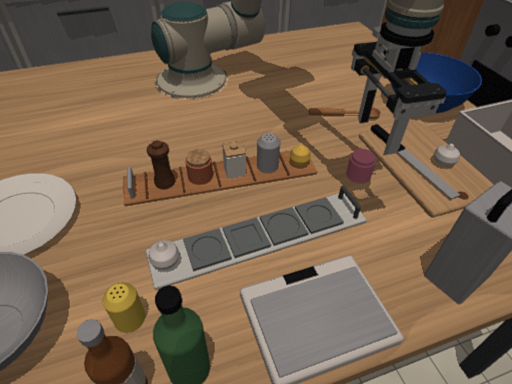

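View pics/w9.png

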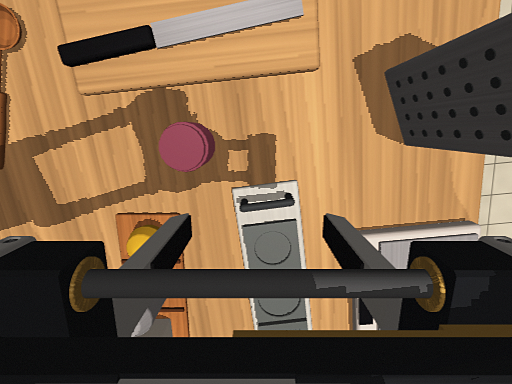

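All four pieces stand upright on their places. In the top view their tops match the expected circles within about 2 mm. The order from the serving rack's handle is mill, pot, canister, shaker, and the gripper is clear of everything. Handing in.

```bash
python3 -c "
from workcell import *
print(job_done())"
```

```text
the job is handed in; nothing more can be done
None
```

I moved the mill, pot, canister and shaker, one by one, to the serving rack in the same order counted from the handle, and handed the job in at about 44 s. No verdict is reported.

- **Placing:** I lowered each piece in 1 mm steps until the wrist felt contact, then released it. The touchdown force was 9 to 16 N.
- **Last checks:** In the last top and scene pictures all four pieces stand upright. Their tops lie within about 2 mm of the expected circles (tolerance 14 mm), against a camera calibration good to about 2 mm. The gripper was open and well clear, with no force beyond sensor noise.
- **What did not go as planned:** The first grasp on the mill's waist stopped at a 45 mm gap, because the long fingers met its wider head. I let go in place and held it by the head instead. It came up without slipping.
- **Reading that disagreed:** My first fit of the store rack was about 3 mm off along its length, judged against the traced nests. I used the nest positions, and the wrist camera confirmed them before each grasp except the pot's, whose position had been checked in the first wrist view.

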